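Snap the cover onto a control module and keep it pressed home

ROBOT

A 7-joint arm with a two-finger parallel gripper is mounted at the origin on the work surface. World frame = base frame: x ahead of the robot, y to its left, z up, the work surface at z = 0. Lengths are in mm, angles in rad, forces in N, time in s.
With the tool pointing down it reaches from about 400 to 875 mm from the base axis. Payload 19.3 kg.
Tool frame: the origin (TCP) lies midway between the tips of the shut fingers; the grasp point (between the pads) lies 19 mm behind it; z points along the fingers, y is the line along which they close (so a half turn about z gives the same grasp; the last joint's range is limited). The gripper opens to 85 mm and grips with 20 to 120 N. Pads are 22 mm wide; open, the fingers measure 114 mm over their backs; the gripper's body (76 mm by 85 mm) begins 54 mm behind the grasp point. The pads swing forward as they close: fully open they stand 13 mm farther back than shut.
Start: joints at [-1.254, 0.521, -0.036, 1.599, 0.021, 1.021, -0.113], TCP at [235.784, 578.81, 231.291] pointing down, gripper open.
Joint ranges: [-2.91, 2.91], [-0.3, 2.13], [-1.5, 1.42], [0.17, 2.43], [-1.26, 4.41], [0.16, 1.93], [-2.52, 2.52]. Speed limits (rad/s): [1.89, 1.89, 2.39, 2.39, 3.01, 3.01, 3.01].

INTERFACE

Orientations are given as [roll, pitch, yaw] about the fixed x, y, z axes, in that order (R = Rz(yaw) Ry(pitch) Rx(roll)).
In Python, from rig import arm gives the robot as it stands.
- The arm moves only by the tool carry_out, never from a script. Its argument "motion" is text: rows parted by semicolons, each of 5 numbers parted by spaces: the shift along the world's x, y, z in mm, then the turn about the world's z in degrees, then the opening, from 0 (shut) to 1 (fully open). In form: tx ty tz turn jaw; .... A call has 1 to 5 rows; each row shifts and turns the commanded pose from where the row before left it; what a row does not reach is not made up. A row lasts 1/12 s, in which the tool goes at most 41.7 mm and 7.16 degrees, less where a joint would pass 70% of its speed; a pose out of reach is approached as far as the arm can. A call is refused whole if a number of a shift passes 41.7 or a number of a turn 7.16, either way. A call with a gripper value outside its range is refused whole. The fingers move at their own pace and stop on an object; "force" is the grip in N (left out, the last holds). Time passes only in rows, so rows that do not move let the fingers close. It gives the time, the measured TCP pose, the force, the opening and the grip force at its end, in the units of the state.
- arm.observe(): the state, without advancing time (a new reading comes with each control period).
- arm.snapshot(name): name is "scene" or "side" or "wrist"; returns (picture, depth): 384x512x3 uint8, red, green, blue; 384x512 float32, mm along the optical axis (not along the pixel's ray), 0 where there is no reading.
- arm.camera_info(name): a dict with "fx", "fy", "cx", "cy" (pixels), "distortion" ([k1, k2, p1, p2, k3] as OpenCV has them; the pictures are not rectified), "rvec" (rotation vector, rad) and "tvec" (3), from world to camera coordinates, as OpenCV has them; the wrist camera has in their place "hand_eye" (4x4, takes a point from camera to tool coordinates, whose origin is the TCP and whose axes are the flange's). Camera axes: x right, y down, z forward; pixel columns grow to the right and rows downward; lengths in mm; the calibration is good to about 2 mm. A picture is of the moment at which its call begins: read the wrist's pose just before it. camera_info takes no time and is no camera call.
- arm.job_done(): hands the job in; it is judged then, once.
The state is a dict: "t": time; "joint_positions": joint angles; "qd": joint speeds; "joint_efforts": joint torques, N m; "position": TCP position; "orientation": TCP orientation; "wrist_force": force on the tool from outside, world axes, zero at the start; "torque": the same for the moment, N m; "opening": opening from 0.0 (shut) to 1.0 (fully open); "grasp_force": force on a finger pad.
Only numpy, scipy, OpenCV 4.12 (cv2) and the standard library are available. Lean on these libraries where they do the work, as an engineer would, in place of code of your own. Each camera call takes 0.05 s, during which the arm holds its last target. There are 200 camera calls.

TASK

Refit the cover of the control module that lies on its back in the bench nest: pick up the wide loose cover, turn it so that its open end goes over the terminal block, set it squarely on the case and press it straight down until both spring clips snap over its sides and the push suddenly gets easy. Then keep pressing the cover firmly and steadily home, without crushing it, and finish like that, with the gripper still pushing down on it; leave the narrow cover and the other things on the bench where they are.

Things in the scene. Friction and masses are not known exactly. Their poses are not given: they have to be found in the camera images.
- cover: Wide loose snap-fit cover, light grey plastic, 50-100 g, lying open side down. Hollow, 88 (x) x 48 (y) mm, walls 2 mm, stepped: low shoulders at both ends (tops 14 mm above its bottom edge), between them a raised nose 45 mm long in x, 48 mm wide, flat top at 34 mm. The +x shoulder is cut open, the -x one closed. Origin: centre of the bottom edge; z up; x lengthwise to the open end.
- cover_grip (a point): On the cover's axis, 18 mm above its bottom edge, 4 mm above the shoulders: height for the fingertips when they take the nose by its two end faces (upright, square to x, 45 mm apart). On each long side of the cover, in the middle, a wedge-shaped snap ledge 16 mm long sticks out 2.5 mm, 2 to 8.5 mm above the bottom edge.
- cover_opening (a point): Middle of the cut-out in the cover's +x shoulder (35 mm wide in y, open at the end), 34.5 mm from the cover's origin along its x, 14 mm up. It clears the terminal block.
- cover_top (a point): Centre of the flat top of the cover's nose, 34 mm above the cover's origin.
- module: Control module on its bench nest, fixed: aluminium plate 130 (x) x 100 (y) x 10 mm, on it a short steel rail and the open light grey case, 90 (x) x 50 (y) mm, lying on its back, rim 50 mm above the bench, green circuit board inside. The cover goes on with its x, y, z along the module's. Origin: under the middle of the plate, on the bench; z up; x lengthwise to the terminal block.
- seat (a point): Centre of the case's rim, 50 mm above the bench: where the cover's origin is when home, its bottom edge on the rim (nose top then 84 mm up). Rounded ribs inside the walls rise to 58 mm and guide the cover with about 0.8 mm play.
- terminal_block (a point): Centre of the top of the dark six-way terminal block, 14 (x) x 31 (y) mm, 33.5 mm from the module's middle along its x, top 64 mm above the bench.
- clip_left (a joint): Spring-steel clip in the middle of the module's +y side, 14 mm wide, top 68 mm up; its rolled lip hooks over the cover's ledge. Rad: 0 at rest and when snapped over, about 0.05 spread widest. The cover first bears on the lips about 8 mm above home; the push to spread both clips grows to some 10 to 20 N, 4 mm above home, then drops suddenly, and the clips draw the cover down the last 2 mm.
- clip_right (a joint): The same clip on the module's -y side.
- narrow_cover: Bystander: a similar cover for another module, 88 x 30 mm, 34 mm high, lying on the bench; it does not fit here. Origin under its centre.
- screwdriver: Bystander: small black-handled screwdriver, 160 mm long, lying on the bench.
- solder_reel: Bystander: metal reel of solder, 56 mm across, 40 mm high, standing on a flange. Origin under its centre.
- flux_bottle: Bystander: amber jar with a white cap, 48 mm across, 90 mm high. Origin under its centre.
There are look-alikes about, which are no part of the job. Leave any black or yellow look-alike of the cover alone.

How it is judged:
By the outcome, as a careful person would: the job done as asked, in the order asked, and still so for the second after the job is handed in, while the arm keeps its last pose, push and grip.
It also fails if it takes over 48 s, if anything falls off the work surface, if the arm or the gripper's body presses on something with over 40 N, if the wrist force passes 120 N, or if a joint passes its speed limit or range.

## Working session

There is one attempt and no reset: what is moved stays moved. The work goes in short steps, Python scripts to look and compute and a tool call to move; the robot and the scene stay as the last step left them, time stands still between calls to the robot, and variables do not carry over. Pictures are saved under pics/ and viewed, at most 10 in all, crops included, and the job is handed in when it is done.

Besides the shell and the picture viewer there is one more tool, called after "Request:" as name(argument=value, ...) on one line, values as JSON. carry_out: Moves the arm, as the interface text tells. Its arguments: {"type":"object","properties":{"motion":{"type":"string"},"force":{"type":"number"}},"required":["motion"]}

```bash
mkdir -p pics; ls
cat > h.py <<'E'
import numpy as np, cv2
from rig import arm
def snap(n):
    s=arm.observe(); im,d=arm.snapshot(n); np.savez(f'{n}.npz',im=im,d=d,p=s['position'],o=s['orientation']); return im,d
def rot(o):
    from scipy.spatial.transform import Rotation as R
    return R.from_euler('xyz',o).as_matrix()
def pose(n,s=None):
    """camera->world R,t"""
    c=arm.camera_info(n)
    if n=='wrist':
        z=np.load('wrist.npz'); T=np.eye(4);T[:3,:3]=rot(z['o']);T[:3,3]=z['p']; M=T@np.array(c['hand_eye']); return M[:3,:3],M[:3,3]
    R=cv2.Rodrigues(np.array(c['rvec'],float))[0]; return R.T,-R.T@np.array(c['tvec'],float).ravel()
def rays(n,uv):
    c=arm.camera_info(n);K=np.array([[c['fx'],0,c['cx']],[0,c['fy'],c['cy']],[0,0,1.]])
    x=cv2.undistortPoints(np.array(uv,float).reshape(-1,1,2),K,np.array(c['distortion'],float)).reshape(-1,2)
    return np.c_[x,np.ones(len(x))]
def atz(n,uv,z):
    R,t=pose(n); r=rays(n,uv)@R.T; return t+r*((z-t[2])/r[:,2])[:,None]
def cloud(n):
    d=np.load(f'{n}.npz')['d']; v,u=np.mgrid[:384,:512]; R,t=pose(n)
    P=(rays(n,np.c_[u.ravel(),v.ravel()])*d.reshape(-1,1))@R.T+t; P[d.ravel()<=0]=np.nan; return P.reshape(384,512,3)
def bgr(im): return cv2.cvtColor(im,cv2.COLOR_RGB2BGR)
E
python3 - <<'E'
from h import *
a,_=snap('scene');b,_=snap('side')
cv2.imwrite('pics/a.png',bgr(a));cv2.imwrite('pics/b.png',bgr(b))
print(arm.observe())
for n in('scene','side'):print(pose(n)[1], pose(n)[0][:,2])
E
```

```text
pics
{'t': 0.1, 'joint_positions': array([-1.25420695,  0.52195437, -0.03628747,  1.59994565,  0.02120653,
        1.02111817, -0.11281621]), 'qd': array([-3.31211242e-04, -5.13907769e-04, -6.75600657e-04, -1.59846305e-03,
        3.63858160e-05, -7.17918032e-04, -2.30195246e-03]), 'joint_efforts': array([ 4.33310604e-03, -9.28485632e+01,  1.98433846e+00, -3.70537770e+01,
        1.81656011e-02,  5.44511480e-03, -6.18542367e-05]), 'position': array([235.70039311, 578.52190105, 230.78568762]), 'orientation': array([-3.14055673e+00,  9.89423584e-05,  2.75474481e+00]), 'wrist_force': array([-0.62214589, -0.42014941, -0.2078538 ]), 'torque': array([ 0.00666432,  0.04744733, -0.03855993]), 'grasp_force': 0.0, 'opening': 1.0033998132323383}
[1708.46321976  348.27748477  925.14429659] [-0.77884602 -0.23355713 -0.58210819]
[  50.23837259 -686.48693385  910.28972734] [ 0.44088091  0.55972215 -0.70166597]
```

View pics/a.png

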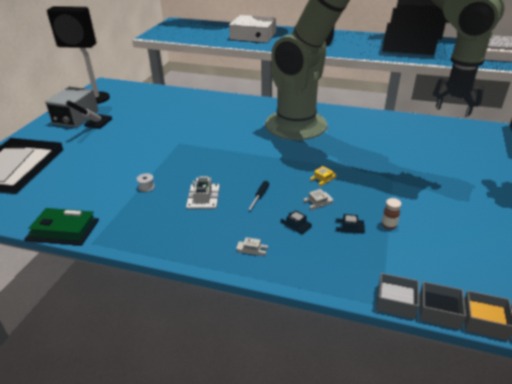

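View pics/b.png

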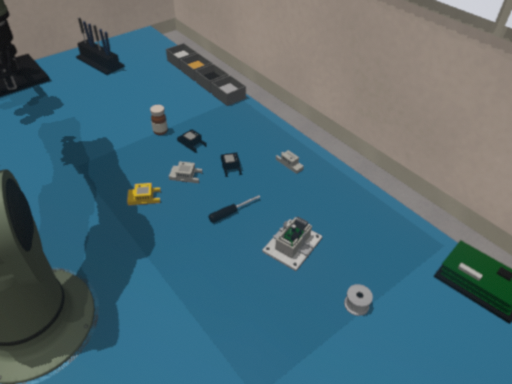

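The scene camera shows the wide grey cover at about (318,198), the narrow one at (252,245) and the module at (204,193). In the side camera they are at (185,172), (290,160) and (293,240). Next I'll make enlarged crops and rough positions.

Run:
```python
from h import *
for n,c in(('scene',[(318,198),(204,193),(252,245)]),('side',[(185,172),(293,240),(290,160)])):
    print(n,atz(n,c,20).round(),[cloud(n)[v,u].round() for u,v in c])
A=bgr(np.load('side.npz')['im']);B=bgr(np.load('scene.npz')['im'])
f=lambda I,x,y,w,h:cv2.resize(I[y:y+h,x:x+w],(390,290),interpolation=cv2.INTER_CUBIC)
cv2.imwrite('pics/c.png',np.vstack([np.hstack([f(A,160,150,54,40),f(A,255,205,81,60)]),np.hstack([f(B,291,178,54,40),f(B,177,172,54,40)])]))
# wrist camera hand-eye
c=arm.camera_info('wrist');print(np.array(c['hand_eye']).round(3),c['fx'])
```

```text
scene [[ 528.  195.   20.]
 [ 605. -185.   20.]
 [ 805.   49.   20.]] [array([548., 198.,  35.]), array([ 638., -169.,   47.]), array([821.,  54.,  36.])]
side [[ 524.  187.   20.]
 [ 602. -195.   20.]
 [ 805.   40.   20.]] [array([517., 174.,  34.]), array([ 588., -208.,   44.]), array([795.,  31.,  32.])]
[[ 2.00000e-03 -9.52000e-01 -3.07000e-01  7.92740e+01]
 [ 1.00000e+00  2.00000e-03  0.00000e+00  6.40000e-01]
 [ 0.00000e+00 -3.07000e-01  9.52000e-01 -1.43203e+02]
 [ 0.00000e+00  0.00000e+00  0.00000e+00  1.00000e+00]] 337.2083825819992
```

View pics/c.png

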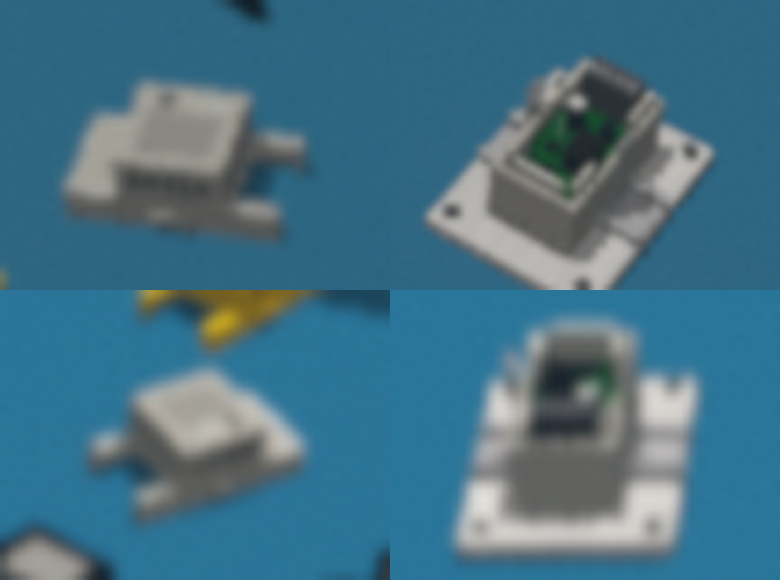

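The wide cover's open end points towards world +x/-y, and the module's terminal block points towards +x. I'll fly above the cover and use the wrist camera.

Request:
carry_out(motion="20 -28 5 0 1;20 -28 5 0 1;20 -28 5 0 1;20 -28 5 0 1;20 -28 5 0 1")

```text
t: 0.52
position: [336.4, 437.2, 256.3]
orientation: [-3.141, -0.0, 2.755]
wrist_force: [1.1, 0.8, -0.0]
opening: 1.004
grasp_force: 0.0
```

Request:
carry_out(motion="20 -28 5 0 1;20 -28 5 0 1;20 -28 5 0 1;20 -28 0 0 1;20 -28 0 0 1")

```text
t: 0.93
position: [436.5, 297.3, 271.5]
orientation: [3.141, 0.0, 2.755]
wrist_force: [0.6, 0.5, -0.6]
opening: 1.003
grasp_force: 0.0
```

Request:
carry_out(motion="20 -28 0 0 1;20 -28 0 0 1;20 -28 0 0 1;20 -20 0 0 1;0 0 0 0 1")

```text
t: 1.35
position: [518.9, 189.7, 271.1]
orientation: [-3.14, 0.002, 2.749]
wrist_force: [0.2, -0.7, -0.4]
opening: 1.003
grasp_force: 0.0
```

Run:
```python
from h import *
s=arm.observe();print(s['t'],s['position'],s['orientation'],s['joint_positions'],abs(s['qd']).max())
a,_=snap('wrist')
cv2.imwrite('pics/d.png',cv2.resize(bgr(a),(768,576),interpolation=cv2.INTER_CUBIC))
```

```text
1.35 [518.85172476 189.68198839 271.12460716] [-3.14015759e+00  1.70076175e-03  2.74854336e+00] [-0.54061023  0.36497812  0.10833199  1.75179614 -0.04251004  1.02709112
  0.76037974] 0.0920162548996037
```

View pics/d.png

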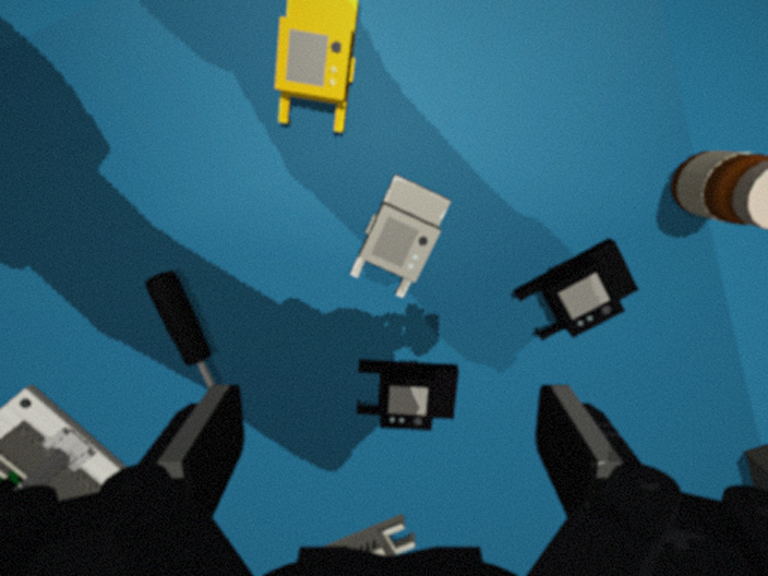

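The wrist view shows the wide grey cover at about (400,240) in the picture, with its prongs (open end) towards the lower left at (358,268) and (403,290). It stands well clear of the black and yellow look-alikes. I'll get the pose from depth.

```bash
cat >> h.py <<'E'
def rect(P,lo,hi,c,r):
    m=(P[...,2]>lo)&(P[...,2]<hi)&(np.hypot(P[...,0]-c[0],P[...,1]-c[1])<r)
    q=P[m]; return q,cv2.minAreaRect(q[:,:2].astype(np.float32)),m
E
python3 - <<'E'
from h import *
P=cloud('wrist'); c=atz('wrist',[(267,160)],30)[0];print(c)
for lo,hi in((28,42),(6,60)):
    q,r,m=rect(P,lo,hi,c,65);print(lo,len(q),np.median(q,0),r)
q,r,m=rect(P,-5,60,c,130);print(np.percentile(q[:,2],[5,20,50,80,95,99]))
# colour-based
im=np.load('wrist.npz')['im'];hsv=cv2.cvtColor(im,cv2.COLOR_RGB2HSV)
k=((hsv[...,1]<70)&(hsv[...,2]>90)).astype(np.uint8);k[:, :225]=0;k[:,310:]=0;k[:110]=0;k[205:]=0
v,u=np.nonzero(k);print(len(u),cv2.minAreaRect(np.c_[u,v].astype(np.float32)))
# prong ends & closed end corners (picture px/1.5)
print(atz('wrist',np.array([(356,275),(403,294),(397,176),(450,202)])/1.5,[14,14,14,14]).round(1))
I=bgr(im)[105:210,205:345];cv2.imwrite('pics/e.png',cv2.resize(I,None,fx=5.5,fy=5.5,interpolation=cv2.INTER_CUBIC))
E
```

```text
[526.14014549 196.37454247  30.        ]
28 1647 [526.44674507 194.99322174  34.66200022] ((527.1845703125, 194.51255798339844), (48.0070686340332, 45.402652740478516), 42.58559799194336)
6 2684 [520.00413755 201.0547976   33.89668351] ((526.4063110351562, 193.76646423339844), (50.593563079833984, 88.06780242919922), 42.573543548583984)
[-0.2913872   0.40486056  1.16258667  2.16343789 34.16006193 35.44900663]
2764 ((266.4000244140625, 157.70001220703125), (45.16857147216797, 74.23745727539062), 26.56505012512207)
[[542.7 150.5  14. ]
 [572.8 180.1  14. ]
 [481.8 211.7  14. ]
 [516.2 242.7  14. ]]
```

View pics/e.png

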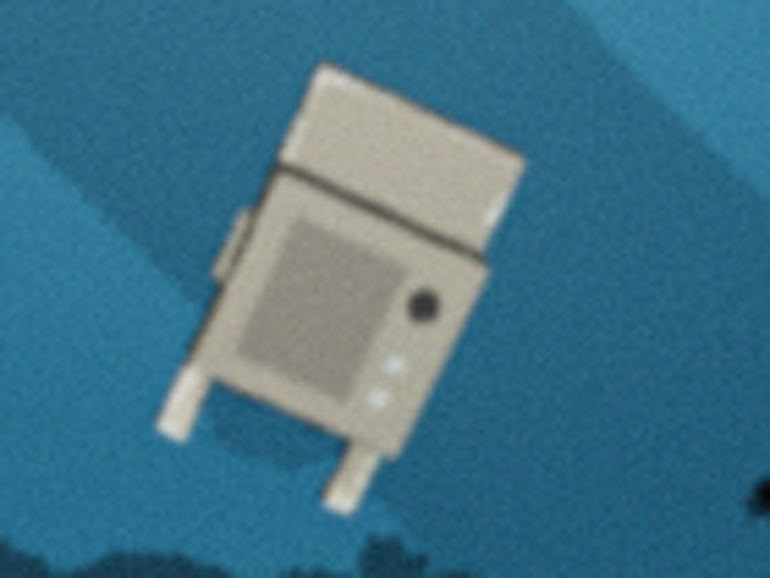

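Cover pose: centre (527,194.3), yaw about -47.4°, top z about 34.5. I'll turn the tool by -115°, which keeps joint 7 in range for the module, while descending.

Request:
carry_out(motion="2 1 -12 -7.1 1;2 1 -12 -7.1 1;2 1 -12 -7.1 1;2 1 -12 -7.1 1;0 0.7 -12 -7.1 1", force=50)

```text
t: 1.82
position: [523.4, 200.3, 210.6]
orientation: [-3.141, -0.0, 2.13]
wrist_force: [0.8, 0.1, 0.7]
opening: 1.0
grasp_force: 0.0
```

Request:
carry_out(motion="0 0 -12 -7.1 1;0 0 -12 -7.1 1;0 0 -12 -7.1 1;0 0 -12 -7.1 1;0 0 -12 -7.1 1")

```text
t: 2.23
position: [523.1, 200.4, 150.6]
orientation: [-3.141, -0.0, 1.511]
wrist_force: [-0.0, 0.5, 0.3]
opening: 1.0
grasp_force: 0.0
```

Request:
carry_out(motion="0 0 -12 -7.1 1;0 0 -12 -7.1 1;0 0 -12 -7.1 1;0 0 -12 -7.1 1;0 0 -12 -7.1 1")

```text
t: 2.65
position: [523.1, 200.4, 90.5]
orientation: [-3.141, 0.0, 0.891]
wrist_force: [0.8, 0.5, -0.2]
opening: 0.996
grasp_force: 0.0
```

Request:
carry_out(motion="0 0 0 -7.1 1;0 0 0 -1.3 1;0 0 0 0 1;0 0 0 0 1")

```text
t: 2.98
position: [523.6, 200.0, 91.5]
orientation: [-3.141, -0.0, 0.754]
wrist_force: [-0.3, 0.8, -0.7]
opening: 1.0
grasp_force: 0.0
```

Run:
```python
from h import *
s=arm.observe();print(s['t'],s['position'],np.degrees(s['orientation']),s['joint_positions'])
a,_=snap('wrist'); P=cloud('wrist')
for lo,hi in((28,42),(8,60)):
    q,r,m=rect(P,lo,hi,(527,194),60);print(lo,len(q),np.median(q,0),r)
cv2.imwrite('pics/f.png',bgr(a))
```

```text
2.9833 [523.63716942 200.039077    91.49808225] [-1.79994101e+02 -1.48340513e-02  4.31996333e+01] [-0.82702336  0.68037315  0.51452565  1.90241907 -0.50792499  0.69045503
 -0.82449865]
28 5148 [529.03277483 195.6143965   34.68578811] ((527.6041870117188, 194.40916442871094), (49.22304153442383, 45.094451904296875), 42.70858383178711)
8 8303 [526.55662628 201.25142914  34.1304023 ] ((528.3701171875, 195.0465850830078), (51.169498443603516, 88.04640197753906), 42.84914016723633)
```

View pics/f.png

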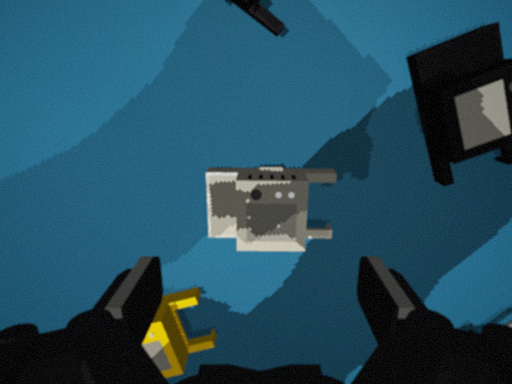

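The cover is now square to the fingers, with the prongs to the right at (325,176)/(322,233), and nothing is in the fingers' way. I'll descend and grip.

Request:
carry_out(motion="2 -2.7 -16 -0.5 1;2 -2.7 -16 0 1;0 0 -16 0 1;0 0 -16 0 1;0 0 -13.5 0 1")

```text
t: 3.45
position: [527.8, 194.2, 13.1]
orientation: [-3.141, -0.0, 0.743]
wrist_force: [0.8, 0.3, -0.3]
opening: 1.004
grasp_force: 0.0
```

Request:
carry_out(motion="0 0 0 0 1;0 0 0 0 0.7;0 0 0 0 0.6;0 0 0 0 0.6")

```text
t: 3.78
position: [528.3, 194.3, 14.7]
orientation: [3.141, -0.001, 0.741]
wrist_force: [0.4, 0.2, -0.4]
opening: 0.606
grasp_force: 0.0
```

Request:
carry_out(motion="0 0 0 0 0.4;0 0 0 0 0.3;0 0 0 0 0.3;0 0 0 0 0.3;0 0 0 0 0.3")

```text
t: 4.2
position: [528.2, 194.4, 14.9]
orientation: [3.141, -0.001, 0.741]
wrist_force: [-2.1, -0.7, 10.0]
opening: 0.515
grasp_force: 50.0
```

Run:
```python
from h import *
s=arm.observe();print(s)
```

```text
{'t': 4.2, 'joint_positions': array([-0.74724531,  0.79757449,  0.41742879,  1.91592592, -0.58895593,
        0.55008062, -0.75928658]), 'qd': array([-2.77542662e-05,  1.62898332e-04,  1.33255428e-03, -1.03265256e-03,
       -8.52781571e-04,  8.85512377e-04, -4.93388297e-05]), 'joint_efforts': array([ 2.02889889e-01, -8.88922119e+01,  1.44387782e+01, -1.85442102e+01,
       -1.74215175e-01, -7.34052490e-01, -6.87239575e-02]), 'position': array([528.21337292, 194.41226443,  14.8761337 ]), 'orientation': array([ 3.14144824e+00, -1.37473585e-03,  7.41096909e-01]), 'wrist_force': array([-2.1042659 , -0.68682036,  9.99145484]), 'torque': array([-0.18373255,  0.4897571 ,  0.07749986]), 'grasp_force': 50.04806846380234, 'opening': 0.5145236959635631}
```

Request:
carry_out(motion="0 0 5 0 0.3;0 0 15 0 0.3;0 0 30 0 0.3;0 0 35 0 0.3;0 0 35 0 0.3")

```text
t: 4.62
position: [527.4, 193.8, 135.5]
orientation: [-3.142, 0.001, 0.74]
wrist_force: [0.7, 1.3, -0.0]
opening: 0.516
grasp_force: 51.6
```

Run:
```python
from h import *
s=arm.observe();print(s['position'],s['orientation'],s['wrist_force'],s['opening'],s['grasp_force'])
for n in('scene','side'):
    P=cloud(n)
    for lo,hi in((5,20),(44,75)):
        q,r,m=rect(P,lo,hi,(604,-190),90);print(n,lo,len(q),np.median(q,0),r)
# plate corners: side crop (scale 390/81=4.815, off 255,205), scene crop (7.22, off 177,172)
a=np.array([(427,217),(715,153),(580,62-0)])-[390,0];print(atz('side',a[:2]/4.815+[255,205],10).round(1))
b=np.array([(460,548),(672,550),(695,378),(490,378)])-[390,290];print(atz('scene',b/7.22+[177,172],10).round(1))
```

```text
[527.39774919 193.80472073 135.53387041] [-3.14155634e+00  6.35373754e-04  7.40447567e-01] [ 0.69926228  1.30008983 -0.04671027] 0.5156258577773329 51.553718000650406
scene 5 418 [ 638.77550307 -170.63444656   10.73584174] ((603.8780517578125, -196.03213500976562), (159.83546447753906, 111.37303924560547), 17.710704803466797)
scene 44 253 [ 617.41576766 -189.04924419   53.40613354] ((604.8169555664062, -190.6376953125), (95.36896514892578, 58.207332611083984), 20.92868995666504)
side 5 881 [ 575.70895693 -220.46614903   10.837381  ] ((607.211181640625, -203.24400329589844), (150.49166870117188, 144.8859405517578), 29.891250610351562)
side 44 521 [ 602.43639707 -197.96807341   52.72342495] ((601.4012451171875, -193.43869018554688), (91.8072509765625, 59.962886810302734), 14.212994575500488)
[[ 526.3 -166.9   10. ]
 [ 676.1 -227.6   10. ]]
[[ 684.3 -215.5   10. ]
 [ 659.5 -121.1   10. ]
 [ 529.8 -158.8   10. ]
 [ 556.9 -256.4   10. ]]
```

The cover is lifted and firmly held. Rough module pose: (604,-190), yaw about 16°. I'll move with a +63.7° turn to a viewing place just beyond the module.

Request:
carry_out(motion="6 -29 10 4.2 0.3;6 -29 10 4.2 0.3;6 -29 10 4.2 0.3;6 -29 10 4.2 0.3;6 -29 10 4.2 0.3")

```text
t: 5.03
position: [557.8, 47.8, 185.1]
orientation: [3.141, -0.0, 1.111]
wrist_force: [1.0, -0.7, -0.0]
opening: 0.515
grasp_force: 51.6
```

Request:
carry_out(motion="6 -29 10 4.2 0.3;6 -29 10 4.2 0.3;6 -29 10 4.2 0.3;6 -29 10 4.2 0.3;6 -29 10 4.2 0.3")

```text
t: 5.45
position: [587.7, -97.5, 235.1]
orientation: [3.141, 0.0, 1.477]
wrist_force: [0.7, 1.5, -1.0]
opening: 0.515
grasp_force: 51.6
```

Request:
carry_out(motion="6 -29 0 4.2 0.3;6 -29 0 4.2 0.3;6 -29 0 4.2 0.3;6 -29 0 4.2 0.3;6 -26 0 4.2 0.3")

```text
t: 5.87
position: [617.6, -240.0, 234.5]
orientation: [3.141, 0.001, 1.843]
wrist_force: [0.0, 0.7, 0.2]
opening: 0.515
grasp_force: 51.6
```

Request:
carry_out(motion="0 0 0 0.7 0.3;0 0 0 0 0.3;0 0 0 0 0.3")

```text
t: 6.12
position: [617.6, -237.5, 234.0]
orientation: [3.142, -0.0, 1.852]
wrist_force: [-1.0, -0.3, -0.0]
opening: 0.516
grasp_force: 51.6
```

Run:
```python
from h import *
s=arm.observe();print(s['t'],s['position'],np.degrees(s['orientation']),s['joint_positions'],s['opening'],s['grasp_force'])
a,_=snap('wrist'); P=cloud('wrist')
for lo,hi in((5,20),(44,56),(57,72)):
    q,r,m=rect(P,lo,hi,(604,-190),85)
    if len(q):print(lo,len(q),np.median(q,0),r)
cv2.imwrite('pics/g.png',cv2.resize(bgr(a),(768,576),interpolation=cv2.INTER_CUBIC))
```

```text
6.1167 [ 617.6189093  -237.45455659  234.04964369] [ 1.79996638e+02 -1.49496745e-02  1.06085697e+02] [ 0.06532863  0.60315304  0.33933008  1.50485345 -0.21711379  1.07088141
  0.73434916] 0.5158074305338397 51.63956567645073
5 6429 [ 599.67184995 -172.81759586   10.8827741 ] ((602.77001953125, -191.38784790039062), (129.86221313476562, 99.60902404785156), 16.211566925048828)
44 1607 [ 600.13598478 -197.74352466   50.8762232 ] ((602.9434814453125, -191.5774383544922), (90.01651000976562, 49.517696380615234), 16.132299423217773)
57 1308 [ 626.81910277 -183.80521779   63.37538512] ((603.0271606445312, -191.8912811279297), (81.98623657226562, 59.23126220703125), 15.692289352416992)
```

View pics/g.png

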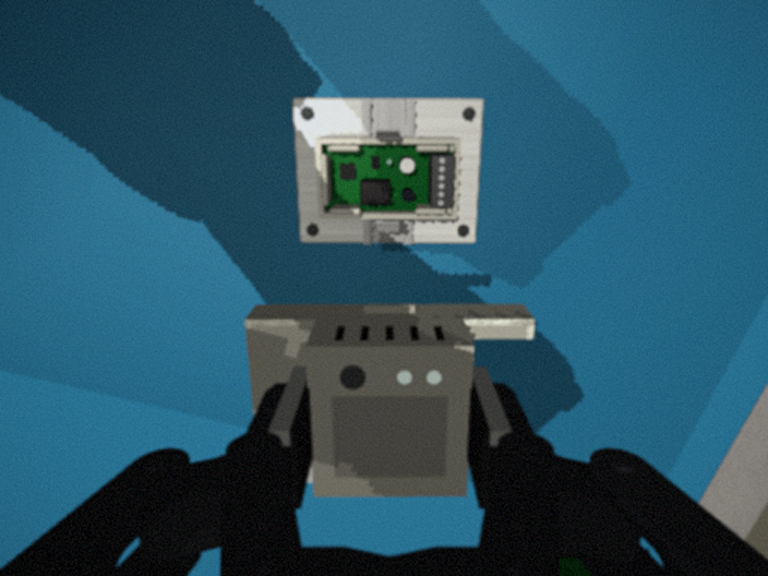

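The view shows the module at about (390,170), its terminal block on the right at (443,180). The held cover has its prong end on the right at (530,330), so the orientation matches. Next I'll measure the held cover in the same picture so calibration offset cancels.

```bash
cat > meas.py <<'E'
from h import *
def held():
    z=np.load('wrist.npz');P=cloud('wrist');im=z['im'];T=rot(z['o']);L=(P-z['p'])@T  # tool coords
    hsv=cv2.cvtColor(im,cv2.COLOR_RGB2HSV);m=(hsv[...,1]<70)&(hsv[...,2]>75)&(abs(L[...,0])<45)&(abs(L[...,1])<60)&(L[...,2]>-40)&(L[...,2]<25)
    m=cv2.erode(m.astype(np.uint8),np.ones((2,2)))>0
    return L,m
if __name__=='__main__':
    L,m=held();q=L[m];print(len(q),np.percentile(q,[1,50,99],axis=0).round(1))
    t=q[(abs(q[:,1])<19)&(q[:,0]<20)];zt=np.median(t[:,2]);top=t[abs(t[:,2]-zt)<3];print('top z',zt,len(top),np.linalg.lstsq(np.c_[top[:,:2],np.ones(len(top))],top[:,2],rcond=None)[0])
    tt=q[abs(q[:,2]-zt)<3];print('top rect',cv2.minAreaRect(tt[:,:2].astype(np.float32)),tt.min(0),tt.max(0))
    f=q[(q[:,2]>zt+6)&(q[:,0]>15)];k=np.polyfit(f[:,1],f[:,0],1);print('front wall',len(f),k,np.degrees(np.arctan(k[0])),f.min(0),f.max(0))
    lo=q[(q[:,2]>zt+16)];print('low',len(lo),lo.min(0),lo.max(0))
E
python3 meas.py
```

```text
8804 [[-23.2 -42.6 -20.8]
 [ 14.1  -0.4 -19.2]
 [ 24.8  41.1  10.2]]
top z -19.64448156165718 3690 [ 2.49840623e-03  2.49050700e-04 -1.96515158e+01]
top rect ((-0.04666709899902344, -0.13457107543945312), (45.19551086425781, 49.452362060546875), 89.94217681884766) [-24.77195284 -22.75596089 -21.93504364] [ 24.65740963  22.48716048 -17.34911005]
front wall 2129 [ 0.0408415  21.74500119] 2.338745509431334 [ 15.02519622 -43.5364334  -13.6426893 ] [26.49486025 44.01149717 12.85090265]
low 2813 [ -8.04635251 -43.5364334   -3.56652916] [26.49486025 44.01149717 12.85090265]
```

The held cover is centred on the TCP within 0.2 mm, level and square, with its bottom edge about 14.4 mm below the TCP. I'll move over the seat, 20 mm or so above the clips, and check.

Request:
carry_out(motion="-5 16 -10 0 0.3;-5 15 -10 0 0.3;-4.7 15 -20 0 0.3;0 0 -30 0 0.3;0 0 -30 0 0.3")

```text
t: 6.58
position: [603.7, -189.4, 133.9]
orientation: [3.14, 0.0, 1.855]
wrist_force: [0.2, -0.6, -1.0]
opening: 0.514
grasp_force: 51.6
```

Request:
carry_out(motion="0 0 -30 0 0.3;0 0 -5 0 0.3;0 0 0 0 0.3;0 0 0 0 0.3")

```text
t: 6.92
position: [603.7, -191.7, 100.2]
orientation: [3.141, 0.001, 1.853]
wrist_force: [-0.2, -0.5, 0.4]
opening: 0.515
grasp_force: 51.6
```

```bash
python3 - <<'E'
from h import *
s=arm.observe();print(s['t'],s['position'],np.degrees(s['orientation']),s['wrist_force'])
w,_=snap('wrist');b,_=snap('side'); P=cloud('wrist')
for lo,hi in((5,20),(44,56)):
    q,r,m=rect(P,lo,hi,(603,-191),85)
    if len(q):print(lo,len(q),np.median(q,0),r)
# plate far edge (tool +x side) and its ends, module frame from previous fit
y=np.radians(16.17);R=np.array([[np.cos(y),-np.sin(y)],[np.sin(y),np.cos(y)]])
p=P[(P[...,2]>6)&(P[...,2]<15)];l=(p[:,:2]-[602.9,-191.5])@R;l=l[(abs(l)<90).all(1)];print('plate in module frame',l.min(0),l.max(0),np.percentile(l,[1,99],axis=0))
B=cv2.resize(bgr(b)[190:280,240:350],(440,360),interpolation=cv2.INTER_CUBIC)
W=cv2.resize(bgr(w)[60:,:],(360,228)); W=cv2.copyMakeBorder(W,0,132,0,0,0)
cv2.imwrite('pics/i.png',np.hstack([B,W]))
E
python3 meas.py
```

```text
6.9167 [ 603.70256112 -191.66619551  100.20650415] [1.79951559e+02 3.43697123e-02 1.06146562e+02] [-0.22319566 -0.47145343  0.42330116]
5 8727 [ 596.20989674 -158.28607744   10.8876238 ] ((602.7328491210938, -190.44161987304688), (130.16343688964844, 98.3469467163086), 15.882767677307129)
44 1905 [ 604.79926463 -170.65700143   50.4500181 ] ((601.8328247070312, -186.62008666992188), (93.4010238647461, 48.30527877807617), 10.841717720031738)
plate in module frame [-64.95211971 -48.43036147] [65.08947866 50.24939222] [[-63.39730167 -40.47585369]
 [ 63.92955133  49.95456424]]
10008 [[-23.2 -42.6 -20.8]
 [ 15.2   1.1 -19.2]
 [ 24.9  41.3  10.3]]
top z -19.680787809286485 3986 [ 2.22827480e-03  8.24322775e-04 -1.96799803e+01]
top rect ((0.2432861328125, 0.021398544311523438), (45.025028228759766, 49.18525695800781), 89.77620697021484) [-24.40216818 -22.58173971 -21.73911605] [ 24.87496242  22.49028884 -16.68307626]
front wall 2713 [ 0.04158549 22.20690508] 2.381300924471753 [ 15.00155346 -43.66796722 -13.61813249] [26.79312767 43.93301385 13.68389003]
low 3231 [ -7.45055816 -43.66796722  -3.63459879] [26.79312767 43.93301385 13.68389003]
```

View pics/i.png

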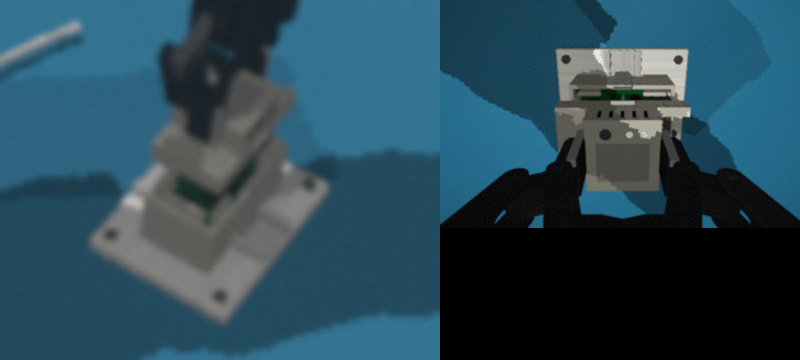

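The side view shows the cover squarely above the case with the block under the open end. I'll trim the position and descend.

Request:
carry_out(motion="-0.8 0.3 -6 0 0.3;0 0 -6 0 0.3;0 0 -5 0 0.3;0 0 -4 0 0.3;0 0 0 0 0.3")

```text
t: 7.43
position: [601.8, -191.5, 76.8]
orientation: [-3.14, -0.001, 1.852]
wrist_force: [0.1, 0.1, -0.8]
opening: 0.514
grasp_force: 51.6
```

Request:
carry_out(motion="0 0 0 0 0.3")

```text
t: 7.52
position: [602.1, -191.6, 77.5]
orientation: [-3.141, -0.0, 1.852]
wrist_force: [-0.4, 0.5, -0.6]
opening: 0.514
grasp_force: 51.6
```

Request:
carry_out(motion="0.5 0.2 0 0 0.3;0 0 0 0 0.3;0 0 0 0 0.3")

```text
t: 7.77
position: [602.9, -191.4, 78.0]
orientation: [3.141, 0.0, 1.852]
wrist_force: [0.3, 0.3, -1.0]
opening: 0.516
grasp_force: 51.6
```

```bash
python3 - <<'E'
from h import *
y=np.radians(16.17);R=np.array([[np.cos(y),-np.sin(y)],[np.sin(y),np.cos(y)]])
for i in range(3):
    w,_=snap('wrist'); P=cloud('wrist');print(arm.observe()['position'],np.degrees(arm.observe()['orientation'][2]))
    p=P[(P[...,2]>6)&(P[...,2]<15)];l=(p[:,:2]-[602.9,-191.5])@R;l=l[(abs(l)<90).all(1)];print(l.min(0),l.max(0))
E
python3 meas.py | grep -E "rect|wall"
```

```text
[ 602.88421531 -191.39397075   77.94931767] 106.13856977411396
[-64.66618568 -48.74508077] [65.15805062 50.25399471]
[ 602.85035419 -191.41248113   77.9370386 ] 106.13601575204864
[-65.00433455 -47.96681235] [65.31300787 50.26403725]
[ 602.83091986 -191.42856616   77.91156236] 106.133970368684
[-64.73604428 -48.31423855] [65.19434764 50.26484855]
top rect ((0.10904502868652344, 0.2533302307128906), (45.09273147583008, 49.535037994384766), 88.92406463623047) [-24.64500325 -22.72771622 -21.6730088 ] [ 24.89532048  22.45015306 -16.800283  ]
front wall 3023 [ 0.03732652 22.72663065] 2.1376597788515848 [ 15.01448748 -43.61087271 -13.6500426 ] [30.22281079 43.72423673 24.36547506]
```

Centred to about 0.3 mm. I'll descend gently to the clip lips and watch the force.

Request:
carry_out(motion="0 0 -2 0 0.3;0 0 -2 0 0.3;0 0 -1 0 0.3;0 0 0 0 0.3", force=70)

```text
t: 8.25
position: [602.8, -191.5, 72.7]
orientation: [3.142, 0.0, 1.852]
wrist_force: [1.2, -0.5, -0.3]
opening: 0.507
grasp_force: 77.6
```

Request:
carry_out(motion="0 0 -1 0 0.3;0 0 -1 0 0.3;0 0 0 0 0.3")

```text
t: 8.5
position: [603.2, -191.5, 71.2]
orientation: [3.141, 0.0, 1.852]
wrist_force: [0.5, -0.7, 5.1]
opening: 0.506
grasp_force: 78.3
```

Request:
carry_out(motion="0 0 -1 0 0.3;0 0 -0.5 0 0.3;0 0 0 0 0.3")

```text
t: 8.75
position: [603.4, -191.6, 70.1]
orientation: [3.14, 0.001, 1.852]
wrist_force: [-0.2, 0.3, 12.2]
opening: 0.51
grasp_force: 79.0
```

Request:
carry_out(motion="0 0 -0.7 0 0.3;0 0 -0.7 0 0.3;0 0 0 0 0.3")

```text
t: 9.0
position: [603.5, -191.4, 68.5]
orientation: [3.14, 0.001, 1.852]
wrist_force: [1.7, -0.1, 6.8]
opening: 0.509
grasp_force: 78.3
```

Request:
carry_out(motion="0 0 -0.7 0 0.3;0 0 -0.7 0 0.3;0 0 0 0 0.3")

```text
t: 9.25
position: [602.7, -191.3, 66.2]
orientation: [-3.141, -0.0, 1.853]
wrist_force: [1.8, 0.4, -6.7]
opening: 0.505
grasp_force: 76.9
```

Request:
carry_out(motion="0 0 -0.7 0 0.3;0 0 -0.7 0 0.3;0 0 0 0 0.3")

```text
t: 9.5
position: [602.6, -191.4, 65.1]
orientation: [-3.141, -0.0, 1.852]
wrist_force: [-1.1, -0.5, 2.0]
opening: 0.505
grasp_force: 77.6
```

The clips have snapped: the force turned to a pull of -6.7 N, then the cover seated at about 65. Now press home firmly.

Request:
carry_out(motion="0 0 -0.7 0 0.3;0 0 -0.7 0 0.3;0 0 0 0 0.3")

```text
t: 9.75
position: [602.6, -191.4, 65.0]
orientation: [3.141, -0.0, 1.852]
wrist_force: [-9.3, 3.4, 27.0]
opening: 0.507
grasp_force: 80.6
```

Request:
carry_out(motion="0 0 -0.7 0 0.3;0 0 0 0 0.3")

```text
t: 9.92
position: [602.7, -191.4, 65.0]
orientation: [3.141, -0.0, 1.852]
wrist_force: [-13.6, 4.5, 38.4]
opening: 0.507
grasp_force: 82.0
```

Request:
carry_out(motion="0.3 -0.1 0.4 0 0.3;0 0 0 0 0.3;0 0 0 0 0.3;0 0 0 0 0.3;0 0 0 0 0.3")

```text
t: 10.33
position: [602.7, -191.4, 65.0]
orientation: [-3.141, -0.001, 1.852]
wrist_force: [-12.9, 4.7, 32.8]
opening: 0.509
grasp_force: 81.2
```

```bash
python3 - <<'E'
from h import *
w,_=snap('wrist');b,_=snap('side')
s=arm.observe();print(s['position'],s['wrist_force'],s['grasp_force'])
W=cv2.resize(bgr(w)[100:330,130:390],(420,372),interpolation=cv2.INTER_CUBIC);B=cv2.resize(bgr(b)[200:280,250:330],(372,372),interpolation=cv2.INTER_CUBIC)
cv2.imwrite('pics/j.png',np.hstack([W,B]))
E
python3 meas.py|grep top
```

```text
[ 602.64460442 -191.43871138   64.96014783] [-13.89358044   4.50276057  33.66273539] 81.24348878860474
top z -19.621242318852964 4068 [ 6.21555982e-04 -1.92497648e-04 -1.96375864e+01]
top rect ((0.09045791625976562, 0.5359363555908203), (45.69624710083008, 49.46770095825195), 88.95858001708984) [-24.41429776 -22.73297781 -22.22009899] [ 25.00302002  23.16515128 -16.62185534]
```

View pics/j.png

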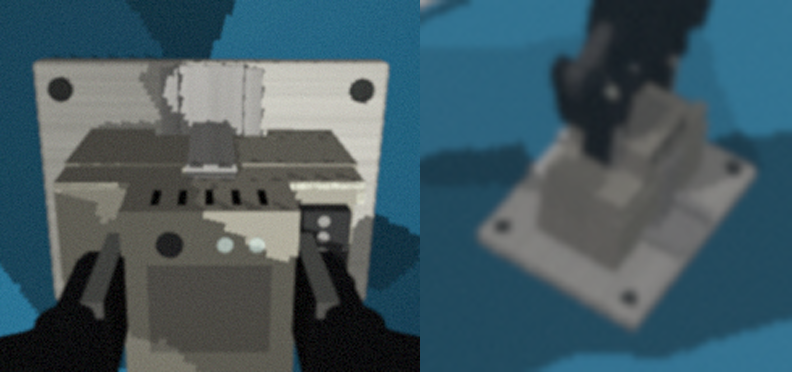

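The cover sits flush on the rim. The visible clip is hooked over its ledge at (210,165), the terminal block shows in the cut-out at (325,230), and the nose top reads 84.6 mm. The push holds steady at about 33 N.

```bash
python3 -c "
from rig import arm
print(arm.job_done())"
```

```text
the job is handed in; nothing more can be done
None
```

The wide cover is on the case, open end over the terminal block. The push rose to 12 N and fell away as the clips snapped (one clip seen hooked over its ledge). I handed the job in at about 10.4 s with the gripper still holding the cover and pressing it home at a steady 33 N.

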